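# Sauce warmer: one click up and start

### The job

Turn up the heat under the sauce pot: with a fingertip on top of the ribbed thumbwheel of the warmer that carries the pot, gently roll the wheel away from the warmer's front edge by one click, from its lowest to its middle setting and no farther, and then press that warmer's round push button right down and let it come up. Only touch these controls; grip and lift nothing, leave the other warmer as it is, and do not disturb the pot, the jar or the pepper mill.

Things in the scene. Friction and masses are not known exactly. Their poses are not given: they have to be found in the camera images.
- warmer_a: The warmer that carries the sauce pot: steel, 280 (its x) x 180 (y) x 48 mm high, fixed. Origin: centre of its underside; x points from its front edge (controls) to its back, y to its left, z up. Hotplate 152 mm across at the back, centre 52 mm behind the origin, top 54 mm up. On the front strip: thumbwheel at left, push button at right. Stands left or right of warmer_b; yaw up to 0.3 rad.
- warmer_b: The other warmer, the same in every way (controls too) but with an empty hotplate. Same frame. To be left alone.
- wheel_a_crest (a point): Top of the pot's warmer's thumbwheel, not pressed: 58 mm above the worktop, 105 mm in front of the warmer's origin, 36 mm to its left; axes as the warmer's; fixed to it. The wheel is a grey-ribbed cylinder, radius 28 mm, 44 mm wide, its axis level along the warmer's y. Only its top 6 mm stands out of a black bezel (58 x 64 mm, top 52 mm above the worktop).
- wheel_a_axis (a point): Centre of that wheel, 28 mm below its top; moves down with it. The wheel is sprung: it yields up to 4 mm downward, with 1.5 N at first and 1.5 N more for each mm, then is solid. A fingertip that presses down on its top with about 4 to 7 N and moves level along the warmer's x carries it round by friction, 14 mm of travel a click.
- wheel_a (a joint): Turn of that wheel, rad, growing as its top rolls toward the warmer's back. Three clicks: 0 lowest (the start), 0.5 middle (the goal), 1.0 highest, stops just beyond 0 and 1.0. Let go between 0.25 and 0.75, it falls to 0.5. Passing the hump takes about 0.035 N m. A white rib is on the near slope at 0, on the very top in line with two white bezel marks at 0.5, on the far slope at 1.0.
- wheel_b (a joint): The same for the other warmer's thumbwheel; it stays at 0.
- button_a_top (a point): Centre of the top of the pot's warmer's push button when up: a round grey cap 28 mm across, top 64 mm above the worktop, 105 mm in front of the warmer's origin and 52 mm to its right (88 mm right of the wheel). Axes as the warmer's; the point moves with the cap.
- button_a (a joint): Travel of that button, m: 0 up, 0.006 fully down; its spring pushes back with 1.2 N at first and 4 N at the bottom, and raises it when let go.
- button_b (a joint): The same for the other warmer's button; not to be pressed.
- pot: White porcelain pot of sauce with a spoon in it, standing loose on the hotplate of warmer_a: 132 mm across, rim 78 mm above its foot (132 mm over the worktop), the spoon up to 132 mm above its foot and leaning toward the back. Origin: under its middle.
- jar: Jam jar with a green lid, 60 mm across, 75 mm tall, loose on the worktop to the right of both warmers. Origin at its foot.
- mill: Wooden pepper mill, 52 mm across, 160 mm tall, loose on the worktop to the left of both warmers. Origin at its foot.

How it is judged (in metres and radians):
On the way, in this order (a step that is already met when the one before it is completed fails the run):
1. the thumbwheel of the pot's warmer stands at its middle click (value of joint wheel_a between 0.38 and 0.62 rad), for 0.3 s.
2. that warmer's button is pressed down (all of step 1 and value of joint button_a above 0.0045 m), for 0.05 s.
At the end, for the whole second after the job is handed in: Pot's warmer: wheel at its middle click (0.5 rad, within 0.12), button pressed since and up again (within 1.5 mm). Other warmer: wheel below 0.15 rad, button up. Pot within 20 mm, and jar and mill within 30 mm, of where they stood (all of step 1 and value of joint each of button_a, button_b below 0.0015 m and value of joint wheel_b below 0.15 rad and distance of pot from where it was at the start of the episode below 0.02 m and linear speed of pot below 0.02 m/s and distance of each of jar, mill from where it was at the start of the episode below 0.03 m); the robot touches nothing.
It fails at once if the pot's warmer's wheel is turned past the middle click to the highest (value of joint wheel_a above 0.82 rad).
It fails at once if the other warmer's wheel is turned or its button pressed (value of joint wheel_b above 0.2 rad or value of joint button_b above 0.003 m).
It fails at once if the warmer is pressed roughly (over 40 N) instead of gently (contact force between the fingers and warmer_a above 40 N).
It fails at once if the pot is moved, lifted or tipped (distance of pot from where it was at the start of the episode above 0.02 m or angle between pot's own z axis and vertical above 0.3 rad).
It fails at once if the jar or the mill is moved or lifted (distance of any of jar, mill from where it was at the start of the episode above 0.03 m).
It also fails if it takes over 42 s, if anything falls off the work surface, if the arm or the gripper's body presses on something with over 40 N, if the wrist force passes 120 N, or if a joint passes its speed limit or range.

### The arm

A 6-joint arm with a two-finger parallel gripper is mounted at the origin on a cart in front of the work surface, level with it; the furniture and walls round the work are solid. World frame = base frame: x ahead of the robot, y to its left, z up, the work surface at z = 0. Lengths are in m, angles in degrees, forces in N, time in s.
With the tool pointing down it reaches from about 0.375 to 0.9 m from the base axis. Payload 3.1 kg.
Tool frame: the origin (TCP) lies between the finger pads; the fingertips stand 11 mm ahead of it and the grasp point (between the pads) lies 8 mm behind it; z points along the fingers, y is the line along which they close (so a half turn about z gives the same grasp; the last joint's range is limited). The gripper opens to 87 mm and grips with 3 to 60 N. Pads are 19 mm wide; open, the fingers measure 117 mm over their backs; the gripper's body (75 mm by 190 mm) begins 51 mm behind the grasp point.
Start: joints at [57.153, 30.224, 82.088, -0, 67.689, -10.227], TCP at [0.24, 0.577, 0.198] pointing down, gripper open.
Joint ranges: [-176.69, 176.69], [-43.24, 126.21], [12.49, 139.97], [-82, 262], [0, 151.66], [-163.58, 163.58]. Speed limits (degrees/s): [159.86, 159.86, 180, 180, 180, 180].

### API

Orientations are given as a 3x3 rotation matrix whose columns are the frame's x, y, z axes.
In Python, from rig import bot, viewer, workorder, nets gives the robot as it stands. The module is installed in compiled form; this text tells all that it offers.
- The arm moves only by the tool move_arm, never from a script. Its argument "increments" is a list of rows, each a list of 7 numbers: the shift along the tool's x, y, z normalised to -1 to 1, where 1 is 0.3 m, then the turn, a rotation vector about the tool's x, y, z normalised to -1 to 1, where 1 is pi rad, then the opening, from 0 (shut) to 1 (fully open). In form: [[tx, ty, tz, wx, wy, wz, grip], ...]. A call has 1 to 10 rows; each row is the pose to reach, as a shift and turn from the pose commanded when the call began, along the tool's axes at that moment, turning the shorter way round; what a row does not reach only later rows make up. A row lasts 1/12 s, in which the tool goes at most 41.7 mm and 7.16 degrees, less where a joint would pass 70% of its speed; a pose out of reach is approached as far as the arm can. A call with a number of a shift or a turn outside -1 to 1 is refused whole. A call with a gripper value outside its range is refused whole. The fingers move at their own pace and stop on an object; the grip force is fixed at half the most. Time passes only in rows, so rows that repeat a pose let the fingers close. It gives the time, the measured TCP pose, the force, the opening and the grip force at its end, in the units of the state.
- bot.read_state(): the state, without advancing time (a new reading comes with each control period).
- viewer.capture(name): name is "scene" or "top"; returns a dict with "image" (400x640x3 uint8, blue, green, red), "K" (3x3 intrinsics, pixels), "dist" ([k1, k2, p1, p2, k3] as OpenCV has them; the pictures are not rectified), "eye" and "orientation" of the camera in the world. Camera axes: x right, y up, looking along -z (the intrinsics and any distortion apply to the point x, -y, -z); pixel columns grow to the right and rows downward; lengths in m; the calibration is good to about 2 mm. A picture is of the moment at which its call begins. There is no depth.
- workorder.hand_in(): hands the job in; it is judged then, once.
Trained networks look in the newest picture that a camera, given by its name, has taken for a name from the list of things; names that differ only in an ending like _2 or _b are one class to them, and where a whole thing is asked for, a point or a joint stands for the part that bears it (a point fixed in the world has none). Each returns a list of dicts, best first, with "conf" (0 to 1); they miss things now and then, are a little off and sometimes report something else, mostly with a low value. They report only what shows in the picture. A call takes as long as a camera call.
- nets.find_in(camera, thing): "location" ([column, row] in pixels, amid what is visible of it).
The state is a dict: "time_s": time; "joint_positions": joint angles; "qvel": joint speeds; "tau": joint torques, N m; "position": TCP position; "tcp_rot": TCP orientation; "force": force on the tool from outside, world axes, zero at the start; "moment": the same for the moment, N m; "opening": opening from 0.0 (shut) to 1.0 (fully open); "grasp_force": force on a finger pad.
Only numpy, scipy, OpenCV 4.12 (cv2) and the standard library are available. Lean on these libraries where they do the work, as an engineer would, in place of code of your own. Each camera call takes 0.05 s, during which the arm holds its last target. There are 200 camera calls.

## Working session

There is one attempt and no reset: what is moved stays moved. The work goes in short steps, Python scripts to look and compute and a tool call to move; the robot and the scene stay as the last step left them, time stands still between calls to the robot, and variables do not carry over. Pictures are saved under pics/ and viewed, at most 10 in all, crops included, and the job is handed in when it is done.

Besides the shell and the picture viewer there is one more tool, called after ">>>" as name(argument=value, ...), one argument or row to a line, values as JSON. move_arm: Moves the arm, as the interface text tells. Its arguments: {"type":"object","properties":{"increments":{"type":"array"}},"required":["increments"]}

```bash
mkdir -p pics
cat > h.py <<'E'
import numpy as np, cv2
from rig import bot, viewer, workorder, nets
def cap(n,save=None):
    c=viewer.capture(n)
    if save: cv2.imwrite('pics/'+save,c['image'])
    return c
def ray(c,px):
    u=cv2.undistortPoints(np.array([[px]],float),np.array(c['K']),np.array(c['dist']))[0,0]
    d=np.array(c['orientation'])@np.array([u[0],-u[1],-1]); return np.array(c['eye']),d
def atz(c,px,z):
    e,d=ray(c,px); return e+d*(z-e[2])/d[2]
def proj(c,P):
    R=np.array(c['orientation']); p=(np.atleast_2d(P)-c['eye'])@R; p=p*[1,-1,-1]
    return cv2.projectPoints(p.reshape(-1,1,3),np.zeros(3),np.zeros(3),np.array(c['K']),np.array(c['dist']))[0][:,0]
E
python3 - <<'E'
from h import *
np.set_printoptions(precision=4,suppress=True)
for n in ['top','scene']:
    c=cap(n,n+'0.png'); print(n,c['eye'],c['K'][0][0])
    for t,z in [('pot',.1),('wheel_a_crest',.055),('button_a_top',.064),('warmer_a',.048),('jar',.075),('mill',.16)]:
        for r in nets.find_in(n,t)[:3]: print(t,round(r['conf'],2),np.array(r['location']),atz(c,r['location'],z))
s=bot.read_state();print(s['time_s'],s['position'],s['tcp_rot'],s['force'])
E
```

```text
top [0.2944 0.0086 1.6075] 458.3612889973453
pot 0.94 [363.6 187.4] [ 0.6292 -0.1386  0.1   ]
wheel_a_crest 0.88 [365.3 214.6] [ 0.5438 -0.1498  0.055 ]
button_a_top 0.38 [354.  234.2] [ 0.4741 -0.1112  0.064 ]
warmer_a 0.63 [358.5 217.3] [ 0.5349 -0.1271  0.048 ]
warmer_a 0.6 [248.7 197.8] [0.5928 0.255  0.048 ]
warmer_a 0.4 [191.4 210.6] [0.5422 0.4538 0.048 ]
jar 0.69 [455.1 221. ] [ 0.5267 -0.4567  0.075 ]
mill 0.54 [191.8 214.6] [0.5113 0.4196 0.16  ]
mill 0.48 [381.7 228.1] [ 0.4848 -0.192   0.16  ]
mill 0.33 [249.5 200. ] [0.5643 0.2343 0.16  ]
scene [-0.4836 -0.5922  1.1363] 480.8313675736725
pot 0.82 [356.4 183. ] [ 0.6254 -0.1226  0.1   ]
wheel_a_crest 0.55 [350.2 219. ] [ 0.5065 -0.1599  0.055 ]
button_a_top 0.19 [259.  174.6] [0.5421 0.2111 0.064 ]
warmer_a 0.98 [258.1 173.7] [0.56   0.2287 0.048 ]
warmer_a 0.85 [351.8 219. ] [ 0.5154 -0.1616  0.048 ]
jar 0.9 [446.7 252.7] [ 0.4982 -0.4764  0.075 ]
mill 0.97 [201.4 154.7] [0.4443 0.3698 0.16  ]
0.7 [0.2403 0.5769 0.1985] [[-0.9231  0.3846  0.    ]
 [ 0.3846  0.9231  0.0001]
 [-0.      0.0001 -1.    ]] [-0.5561  0.4925 -0.3872]
```

```bash
python3 -c "
import cv2,numpy as np
a=cv2.imread('pics/top0.png');b=cv2.imread('pics/scene0.png')
v=np.vstack([a,b]);cv2.imwrite('pics/both.png',cv2.resize(v,(480,600),interpolation=cv2.INTER_AREA))"
```

```text
(no output)
```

View pics/top0.png

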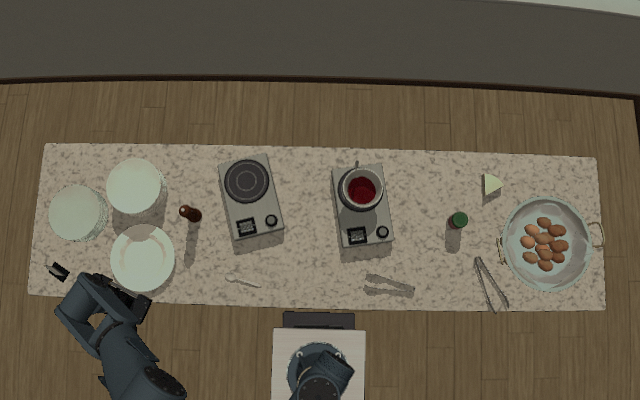

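View pics/scene0.png

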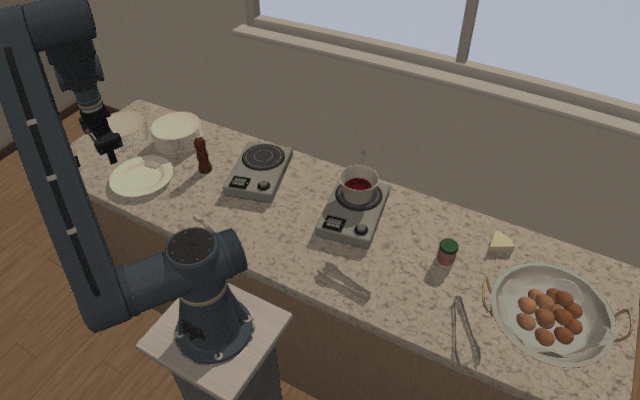

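The top view shows the pot on the right-hand warmer, with its bezel near (357,236) and button near (382,232). In the scene view they are at (334,224) and (361,229). I'll enlarge both to fit the warmer's pose.

```bash
python3 -c "
import cv2,numpy as np
a=cv2.imread('pics/top0.png')[155:255,325:400];b=cv2.imread('pics/scene0.png')[160:250,310:395]
f=lambda i,s:cv2.resize(i,None,fx=s,fy=s,interpolation=cv2.INTER_CUBIC)
A=f(a,5);B=f(b,5);v=np.zeros((500,800,3),np.uint8);v[:500,:375]=A;v[:450,375:800]=B
cv2.imwrite('pics/crop.png',v)"
```

```text
(no output)
```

View pics/crop.png

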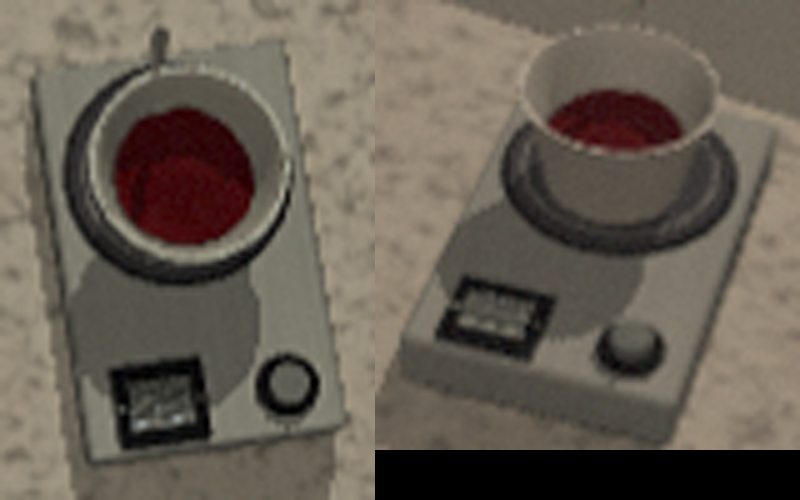

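```bash
cat > fit.py <<'E'
from h import *
from scipy.optimize import least_squares
np.set_printoptions(precision=4,suppress=True)
bz=[[-.105+s*.029,.036+t*.032,.052] for s,t in [(1,1),(1,-1),(-1,-1),(-1,1)]]
T=[([.14,.09,.048],(35,70)),([.14,-.09,.048],(282,42)),([-.14,-.09,.048],(341,424)),([-.14,.09,.048],(91,458)),([-.105,-.052,.064],(289,382))]+list(zip(bz,[(110,370),(198,356),(212,440),(122,448)]))
S=[([.14,-.09,.048],(775,128)),([-.14,.09,.048],(402,345)),([-.105,-.052,.064],(630,338))]+list(zip(bz,[(464,276),(557,293),(538,360),(436,338)]))
def W(p,L):
    L=np.array(L);c,s=np.cos(p[2]),np.sin(p[2]);return np.c_[p[0]+c*L[:,0]-s*L[:,1],p[1]+s*L[:,0]+c*L[:,1],L[:,2]]
ct,cs=viewer.capture('top'),viewer.capture('scene')
o=[(ct,[a for a,b in T],np.array([[325+b[0]/5-.4,155+b[1]/5-.4] for a,b in T])),(cs,[a for a,b in S],np.array([[310+(b[0]-375)/5-.4,160+b[1]/5-.4] for a,b in S]))]
res=lambda p,oo=o:np.concatenate([(proj(c,W(p,L))-px).ravel() for c,L,px in oo])
for nm,oo in [('both',o),('top',o[:1]),('scene',o[1:])]:
    r=least_squares(lambda p:res(p,oo),[.57,-.15,.1],loss='soft_l1',x_scale=[.1,.1,.1]); print(nm,r.x,'res',np.round(res(r.x,oo),1))
    print(' crest,button',W(r.x,[[-.105,.036,.058],[-.105,-.052,.064]]))
E
python3 fit.py
```

```text
both [ 0.5807 -0.1396  0.1679] res [-0.9  0.4  0.1 -0.9  1.6  1.1 -0.2  1.8  0.2  0.5 -0.4 -0.1  0.5  0.1
  0.3 -0.  -0.2  1.   1.  -1.3 -0.5 -1.7  0.9 -0.8  0.2 -0.7  0.7  0.5
 -0.9 -0.3 -0.1 -0.8]
 crest,button [[ 0.4711 -0.1216  0.058 ]
 [ 0.4858 -0.2084  0.064 ]]
top [ 0.5821 -0.1398  0.1616] res [-0.6 -0.2  0.4 -1.1  1.5  0.9 -0.4  1.2  0.1  0.2 -0.5 -0.6  0.4 -0.3
  0.1 -0.4 -0.4  0.5]
 crest,button [[ 0.4727 -0.1211  0.058 ]
 [ 0.4869 -0.208   0.064 ]]
scene [ 0.5778 -0.1394  0.1822] res [ 0.2 -1.2 -0.6 -0.7  0.9 -0.2 -0.1  0.1  0.5  1.1 -0.8  0.4 -0.1  0.1]
 crest,button [[ 0.468  -0.123   0.058 ]
 [ 0.4839 -0.2095  0.064 ]]
```

>>> move_arm(
  increments=[
    [-0.79,-0.93,0,0,0,-0.179,0],
    [-0.79,-0.93,0,0,0,-0.179,0],
    [-0.79,-0.93,0,0,0,-0.179,0],
    [-0.79,-0.93,0,0,0,-0.179,0],
    [-0.79,-0.93,0,0,0,-0.179,0],
    [-0.79,-0.93,0,0,0,-0.179,0],
    [-0.79,-0.93,0,0,0,-0.179,0],
    [-0.79,-0.93,0,0,0,-0.179,0],
    [-0.79,-0.93,0,0,0,-0.179,0],
    [-0.79,-0.93,0,0,0,-0.179,0],
  ],
)

```text
time_s: 1.63
position: [0.3539, 0.2231, 0.1987]
tcp_rot: [[-0.987, -0.16, 0.001], [-0.16, 0.987, -0.002], [-0.001, -0.003, -1.0]]
force: [0.3, 1.0, -0.2]
opening: 0.323
grasp_force: 0.0
```

>>> move_arm(
  increments=[
    [-0.174,-1,0.1,0,0,0,0],
    [-0.174,-1,0.1,0,0,0,0],
    [-0.174,-1,0.1,0,0,0,0],
    [-0.174,-1,0.1,0,0,0,0],
    [-0.174,-1,0.1,0,0,0,0],
    [-0.174,-1,0.1,0,0,0,0],
    [-0.174,-1,0.1,0,0,0,0],
    [-0.174,-1,0.1,0,0,0,0],
    [-0.174,-1,0.1,0,0,0,0],
  ],
)

```text
time_s: 2.38
position: [0.4558, -0.0621, 0.1684]
tcp_rot: [[-0.987, -0.162, 0.002], [-0.162, 0.987, -0.001], [-0.002, -0.002, -1.0]]
force: [-0.3, 0.7, 0.6]
opening: 0.004
grasp_force: 0.0
```

>>> move_arm(
  increments=[
    [0,-0.216,0.12,0,0,0,0],
    [0,-0.216,0.12,0,0,0,0],
    [0,-0.216,0.12,0,0,0,0],
    [0,-0.216,0.12,0,0,0,0],
    [0,-0.216,0.12,0,0,0,0],
  ],
)

```text
time_s: 2.8
position: [0.4634, -0.1208, 0.1325]
tcp_rot: [[-0.986, -0.168, -0.001], [-0.168, 0.986, 0.001], [0.001, 0.002, -1.0]]
force: [0.4, 0.6, 0.1]
opening: 0.005
grasp_force: 0.0
```

Run:
```python
from h import *
np.set_printoptions(precision=4,suppress=True)
s=bot.read_state();print(s['time_s'],s['position'],s['tcp_rot'],s['force'],s['opening'])
cs=cap('scene','scene1.png');ct=cap('top','top1.png')
tip=np.array(s['position'])+.011*np.array(s['tcp_rot'])[:,2]
print(tip,proj(cs,tip),proj(ct,tip),proj(cs,[.471,-.1215,.058]))
b=cs['image'][150:250,300:400]
cv2.imwrite('pics/c1.png',cv2.resize(b,None,fx=6,fy=6,interpolation=cv2.INTER_CUBIC))
```

```text
2.8 [ 0.4634 -0.1208  0.1325] [[-0.9859 -0.1675 -0.0015]
 [-0.1675  0.9859  0.0015]
 [ 0.0012  0.0017 -1.    ]] [0.3987 0.581  0.1125] 0.004849123199246141
[ 0.4633 -0.1208  0.1215] [[333.33   208.0468]] [[358.2742 235.5438]] [[334.2785 221.2029]]
```

View pics/c1.png

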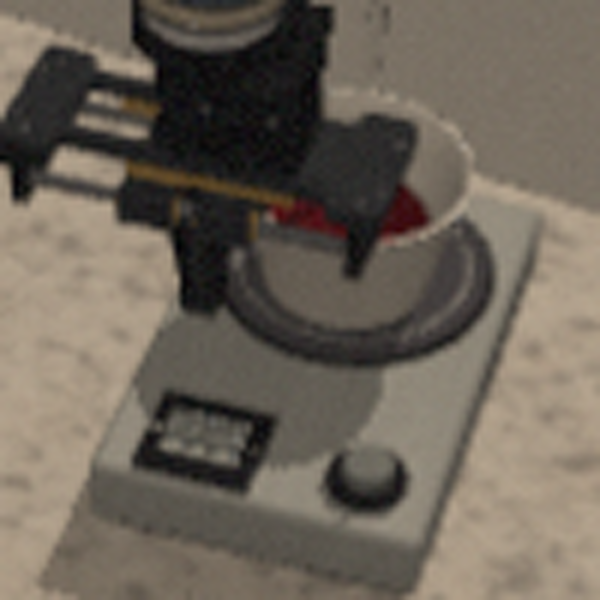

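Run:
```python
from h import *
np.set_printoptions(precision=4,suppress=True)
cs=cap('scene');ct=cap('top');s=bot.read_state();print(s['position'],s['joint_positions'])
print(atz(cs,[333.3,200.8],.1215))
R=np.array(s['tcp_rot']);p=np.array(s['position'])
a=cv2.resize(cs['image'][130:250,290:390],None,fx=5,fy=5,interpolation=cv2.INTER_CUBIC)
b=cv2.resize(ct['image'][180:270,325:405],None,fx=5,fy=5,interpolation=cv2.INTER_CUBIC)
a=np.clip(a.astype(float)*1.8,0,255).astype(np.uint8); b=np.clip(b.astype(float)*1.8,0,255).astype(np.uint8)
def box(im,c,o,sx,sy,z0,z1,col):
    P=np.array([p+R@[i*sx/2,j*sy/2,z] for z in(z0,z1) for i,j in((1,1),(1,-1),(-1,-1),(-1,1))])
    q=((proj(c,P)-o+.5)*5).astype(int)
    for k in (q[:4],q[4:]): cv2.polylines(im,[k],True,col,1)
for im,c,o in((a,cs,[290,130]),(b,ct,[325,180])):
    box(im,c,o,.019,.03,.011,-.059,(0,255,255)); box(im,c,o,.075,.19,-.059,-.1,(0,255,0))
v=np.zeros((600,800,3),np.uint8);v[:,:400]=a[:,50:450];v[:450,400:]=b
cv2.imwrite('pics/c2.png',v)
```

```text
[ 0.4641 -0.1214  0.1331] [ -28.0438   24.96    106.4449    0.0143   48.5664 -127.7604]
[ 0.492  -0.1058  0.1215]
```

View pics/c2.png

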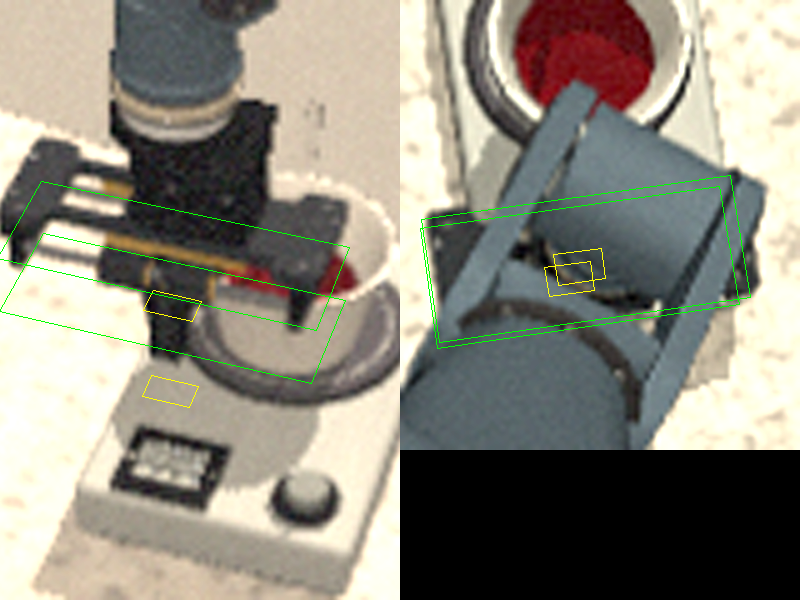

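Run:
```python
from h import *
cs=cap('scene');ct=cap('top')
p=np.array([.2403,.5769,.1985]);R=np.array([[-.9231,.3846,0],[.3846,.9231,0],[0,0,-1.]])
v=np.zeros((600,800,3),np.uint8)
for n,c,o,x in(('scene0',cs,[50,80],0),('top0',ct,[25,245],400)):
    a=cv2.imread(f'pics/{n}.png')[o[1]:o[1]+120,o[0]:o[0]+80]
    a=np.clip(cv2.resize(a,None,fx=5,fy=5,interpolation=cv2.INTER_CUBIC)*1.8,0,255).astype(np.uint8)
    for s in(1,-1):
      for col,dz in(((0,255,255),0),((255,0,255),-.03)):
        P=np.array([p+R@[i*.0095,s*(.0435+j*.015),.011+dz] for i,j in((1,0),(1,1),(-1,1),(-1,0))])
        cv2.polylines(a,[((proj(c,P)-o+.5)*5).astype(int)],True,col,1)
    v[:a.shape[0],x:x+a.shape[1]]=a
cv2.imwrite('pics/c3.png',v)
```

```text
(no output)
```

View pics/c3.png

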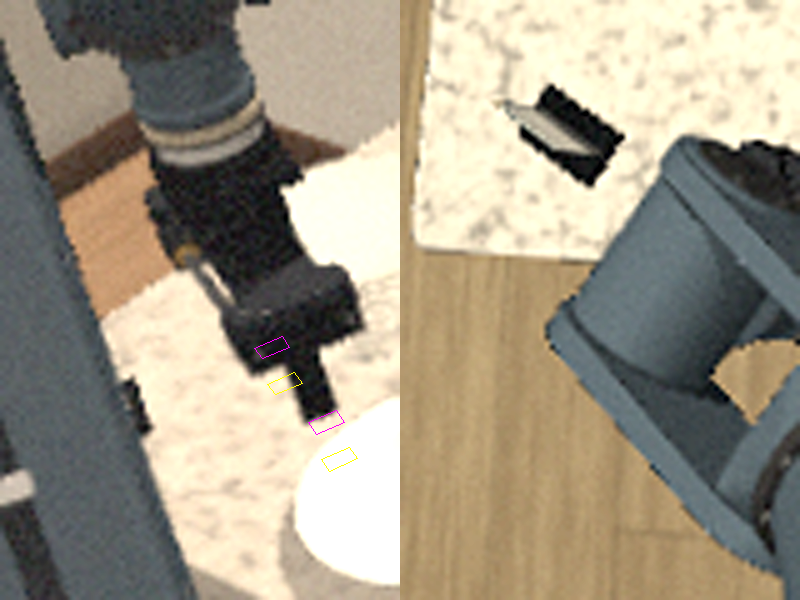

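The overlays put the real fingertip about 30 mm above the nominal projection, in both poses. Its x and y agree, so I'll descend guided by force.

>>> move_arm(
  increments=[
    [0,0,0.08,0,0,0,0],
    [0,0,0.16,0,0,0,0],
    [0,0,0.17,0,0,0,0],
    [0,0,0.17,0,0,0,0],
    [0,0,0.17,0,0,0,0],
  ],
)

```text
time_s: 3.52
position: [0.4644, -0.1227, 0.0819]
tcp_rot: [[-0.986, -0.167, 0.0], [-0.167, 0.986, -0.0], [-0.0, -0.0, -1.0]]
force: [0.3, 1.4, -0.1]
opening: 0.004
grasp_force: 0.0
```

Run:
```python
from h import *
np.set_printoptions(precision=4,suppress=True)
cs=cap('scene');ct=cap('top');s=bot.read_state();print(s['position'],s['force'],s['tcp_rot'])
R=np.array(s['tcp_rot']);p=np.array(s['position'])
a=cv2.resize(cs['image'][170:250,300:380],None,fx=7,fy=7,interpolation=cv2.INTER_CUBIC)
a=np.clip(a.astype(float)*1.8,0,255).astype(np.uint8)
for col,dz in(((0,255,255),0),((255,0,255),-.03)):
    P=np.array([p+R@[i*.0095,j*.015,.011+dz] for i,j in((1,1),(1,-1),(-1,-1),(-1,1))])
    cv2.polylines(a,[((proj(cs,P)-[300,170]+.5)*7).astype(int)],True,col,1)
cv2.imwrite('pics/c4.png',a)
```

```text
[ 0.465  -0.1231  0.0825] [-0.166  -0.3192 -0.2972] [[-0.986  -0.1669  0.002 ]
 [-0.1669  0.986  -0.0011]
 [-0.0018 -0.0014 -1.    ]]
```

View pics/c4.png

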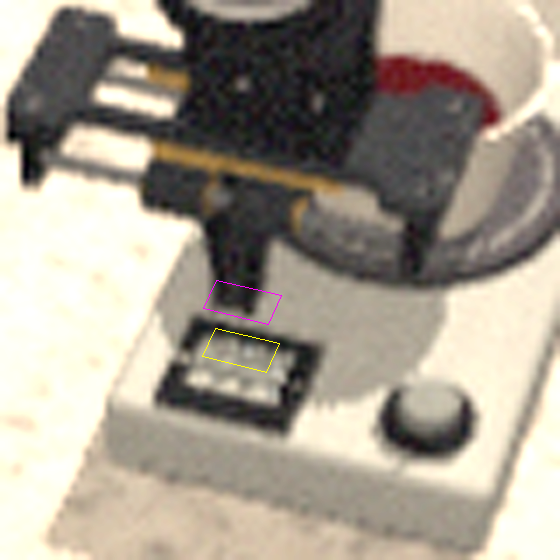

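>>> move_arm(
  increments=[
    [0,0,0.02,0,0,0,0],
    [0,0,0.035,0,0,0,0],
    [0,0,0.035,0,0,0,0],
    [0,0,0.035,0,0,0,0],
  ],
)

```text
time_s: 3.95
position: [0.4639, -0.1227, 0.0708]
tcp_rot: [[-0.986, -0.167, -0.001], [-0.167, 0.986, 0.0], [0.0, 0.0, -1.0]]
force: [-0.8, 0.6, 0.5]
opening: 0.002
grasp_force: 0.0
```

>>> move_arm(
  increments=[
    [0,0,0.004,0,0,0,0],
    [0,0,0.008,0,0,0,0],
    [0,0,0.01,0,0,0,0],
    [0,0,0.01,0,0,0,0],
  ],
)

```text
time_s: 4.28
position: [0.464, -0.1227, 0.0678]
tcp_rot: [[-0.986, -0.167, -0.0], [-0.167, 0.986, 0.0], [0.0, 0.0, -1.0]]
force: [-1.3, -0.8, 0.9]
opening: 0.008
grasp_force: 0.0
```

>>> move_arm(
  increments=[
    [0,0,0.003,0,0,0,0],
    [0,0,0.006,0,0,0,0],
    [0,0,0.007,0,0,0,0],
    [0,0,0.007,0,0,0,0],
  ],
)

```text
time_s: 4.62
position: [0.464, -0.1227, 0.0658]
tcp_rot: [[-0.986, -0.167, -0.0], [-0.167, 0.986, 0.0], [0.0, 0.0, -1.0]]
force: [-0.5, -0.4, -1.6]
opening: 0.007
grasp_force: 0.0
```

>>> move_arm(
  increments=[
    [0,0,0.005,0,0,0,0],
    [0,0,0.01,0,0,0,0],
    [0,0,0.01,0,0,0,0],
  ],
)

```text
time_s: 4.87
position: [0.464, -0.1227, 0.0626]
tcp_rot: [[-0.986, -0.167, -0.0], [-0.167, 0.986, 0.0], [0.0, 0.0, -1.0]]
force: [0.6, 0.7, 0.2]
opening: -0.0
grasp_force: 0.0
```

>>> move_arm(
  increments=[
    [0,0,0.005,0,0,0,0],
    [0,0,0.01,0,0,0,0],
    [0,0,0.01,0,0,0,0],
  ],
)

```text
time_s: 5.12
position: [0.4639, -0.1227, 0.0596]
tcp_rot: [[-0.986, -0.167, -0.0], [-0.167, 0.986, 0.0], [0.0, 0.0, -1.0]]
force: [1.2, 0.1, -0.1]
opening: 0.004
grasp_force: 0.0
```

Run:
```python
from h import *
np.set_printoptions(precision=4,suppress=True)
cs=cap('scene');s=bot.read_state();print(s['position'],s['force'])
R=np.array(s['tcp_rot']);p=np.array(s['position'])
a=cv2.resize(cs['image'][170:250,300:380],None,fx=7,fy=7,interpolation=cv2.INTER_CUBIC)
a=np.clip(a.astype(float)*1.8,0,255).astype(np.uint8)
for col,dz in(((0,255,255),0),((255,0,255),-.03)):
    P=np.array([p+R@[i*.0095,j*.015,.011+dz] for i,j in((1,1),(1,-1),(-1,-1),(-1,1))])
    cv2.polylines(a,[((proj(cs,P)-[300,170]+.5)*7).astype(int)],True,col,1)
cv2.imwrite('pics/c5.png',a)
```

```text
[ 0.464  -0.1227  0.0597] [-0.7229  0.5901 -0.5513]
```

View pics/c5.png

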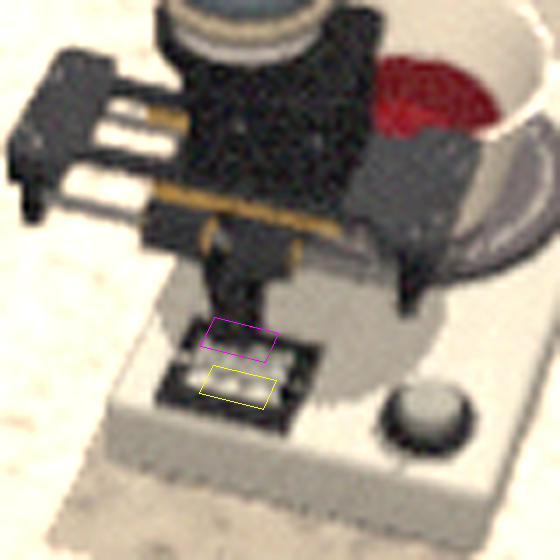

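>>> move_arm(
  increments=[
    [0,0,0.01,0,0,0,0],
    [0,0,0.02,0,0,0,0],
    [0,0,0.02,0,0,0,0],
  ],
)

```text
time_s: 5.42
position: [0.4638, -0.1226, 0.0533]
tcp_rot: [[-0.986, -0.167, -0.001], [-0.167, 0.986, 0.0], [0.001, 0.001, -1.0]]
force: [-0.9, 0.2, 0.4]
opening: 0.003
grasp_force: 0.0
```

>>> move_arm(
  increments=[
    [0,0,0.005,0,0,0,0],
    [0,0,0.01,0,0,0,0],
    [0,0,0.01,0,0,0,0],
  ],
)

```text
time_s: 5.67
position: [0.464, -0.1227, 0.0506]
tcp_rot: [[-0.986, -0.167, -0.0], [-0.167, 0.986, 0.0], [0.0, 0.0, -1.0]]
force: [0.7, -0.0, 0.1]
opening: 0.006
grasp_force: 0.0
```

>>> move_arm(
  increments=[
    [0,0,0.005,0,0,0,0],
    [0,0,0.01,0,0,0,0],
    [0,0,0.01,0,0,0,0],
  ],
)

```text
time_s: 5.92
position: [0.464, -0.1227, 0.0476]
tcp_rot: [[-0.986, -0.167, -0.0], [-0.167, 0.986, 0.0], [0.0, 0.0, -1.0]]
force: [-0.3, 0.0, 0.1]
opening: 0.007
grasp_force: 0.0
```

>>> move_arm(
  increments=[
    [0,0,0.003,0,0,0,0],
    [0,0,0.006,0,0,0,0],
    [0,0,0.006,0,0,0,0],
  ],
)

```text
time_s: 6.17
position: [0.464, -0.1227, 0.0459]
tcp_rot: [[-0.986, -0.167, -0.0], [-0.167, 0.986, 0.0], [0.0, 0.0, -1.0]]
force: [0.1, -0.6, -0.3]
opening: 0.004
grasp_force: 0.0
```

>>> move_arm(
  increments=[
    [0,0,0.003,0,0,0,0],
    [0,0,0.006,0,0,0,0],
    [0,0,0.006,0,0,0,0],
  ],
)

```text
time_s: 6.42
position: [0.464, -0.1227, 0.0441]
tcp_rot: [[-0.986, -0.167, -0.0], [-0.167, 0.986, 0.0], [0.0, 0.0, -1.0]]
force: [0.6, -0.2, -0.5]
opening: 0.009
grasp_force: 0.0
```

>>> move_arm(
  increments=[
    [0,0,0.003,0,0,0,0],
    [0,0,0.006,0,0,0,0],
    [0,0,0.006,0,0,0,0],
  ],
)

```text
time_s: 6.67
position: [0.464, -0.1227, 0.0423]
tcp_rot: [[-0.986, -0.167, -0.0], [-0.167, 0.986, 0.0], [0.0, 0.0, -1.0]]
force: [0.5, -0.1, 0.5]
opening: 0.008
grasp_force: 0.0
```

>>> move_arm(
  increments=[
    [0,0,0.002,0,0,0,0],
    [0,0,0.004,0,0,0,0],
    [0,0,0.004,0,0,0,0],
  ],
)

```text
time_s: 6.92
position: [0.4641, -0.1227, 0.0411]
tcp_rot: [[-0.986, -0.167, -0.0], [-0.167, 0.986, 0.0], [0.0, 0.0, -1.0]]
force: [-0.8, 0.3, -0.6]
opening: 0.006
grasp_force: 0.0
```

>>> move_arm(
  increments=[
    [0,0,0.002,0,0,0,0],
    [0,0,0.004,0,0,0,0],
    [0,0,0.004,0,0,0,0],
  ],
)

```text
time_s: 7.17
position: [0.4641, -0.1227, 0.04]
tcp_rot: [[-0.986, -0.167, -0.0], [-0.167, 0.986, 0.0], [0.0, 0.0, -1.0]]
force: [0.7, 0.5, 0.5]
opening: 0.005
grasp_force: 0.0
```

>>> move_arm(
  increments=[
    [0,0,0.002,0,0,0,0],
    [0,0,0.004,0,0,0,0],
    [0,0,0.004,0,0,0,0],
  ],
)

```text
time_s: 7.42
position: [0.464, -0.1227, 0.0387]
tcp_rot: [[-0.986, -0.167, -0.0], [-0.167, 0.986, 0.0], [0.0, 0.0, -1.0]]
force: [-0.3, 0.1, -0.3]
opening: 0.005
grasp_force: 0.0
```

>>> move_arm(
  increments=[
    [0,0,0.002,0,0,0,0],
    [0,0,0.004,0,0,0,0],
    [0,0,0.004,0,0,0,0],
  ],
)

```text
time_s: 7.67
position: [0.464, -0.1227, 0.0375]
tcp_rot: [[-0.986, -0.167, -0.0], [-0.167, 0.986, 0.0], [0.0, 0.0, -1.0]]
force: [-1.1, 0.9, 0.6]
opening: 0.005
grasp_force: 0.0
```

>>> move_arm(
  increments=[
    [0,0,0.002,0,0,0,0],
    [0,0,0.004,0,0,0,0],
    [0,0,0.004,0,0,0,0],
  ],
)

```text
time_s: 7.92
position: [0.4641, -0.1227, 0.0364]
tcp_rot: [[-0.986, -0.167, -0.0], [-0.167, 0.986, 0.0], [0.0, 0.0, -1.0]]
force: [-0.3, 0.2, 0.0]
opening: 0.003
grasp_force: 0.0
```

>>> move_arm(
  increments=[
    [0,0,0.002,0,0,0,0],
    [0,0,0.004,0,0,0,0],
    [0,0,0.004,0,0,0,0],
  ],
)

```text
time_s: 8.17
position: [0.464, -0.1227, 0.0351]
tcp_rot: [[-0.986, -0.167, -0.0], [-0.167, 0.986, 0.0], [0.0, 0.0, -1.0]]
force: [-0.3, -0.5, -0.4]
opening: 0.004
grasp_force: 0.0
```

Run:
```python
from h import *
np.set_printoptions(precision=4,suppress=True)
F=[cap('scene') for _ in range(4)];cs=F[0];s=bot.read_state();print(s['position'],s['force'])
R=np.array(s['tcp_rot']);p=np.array(s['position'])
im=np.mean([f['image'] for f in F],0)
def f(i,g=2.):
    a=cv2.resize(i[190:245,310:365].astype(np.float32),None,fx=7,fy=7,interpolation=cv2.INTER_CUBIC);return np.clip(a*g,0,255).astype(np.uint8)
a=f(im);b=f(cv2.imread('pics/scene0.png'))
for k in(a,b):
    for col,dz in(((255,0,255),-.033),):
        P=np.array([p+R@[i*.0095,j*.015,.011+dz] for i,j in((1,1),(1,-1),(-1,-1),(-1,1))])
        cv2.polylines(k,[((proj(cs,P)-[310,190]+.5)*7).astype(int)],True,col,1)
    cv2.circle(k,tuple(((proj(cs,[.471,-.1215,.058])[0]-[310,190]+.5)*7).astype(int)),3,(0,255,0),-1)
cv2.imwrite('pics/c6.png',np.hstack([a,b]))
t=cap('top');cv2.imwrite('pics/t6.png',t['image'])
```

```text
[ 0.4641 -0.1228  0.0352] [ 0.435  -0.1697  0.0197]
```

View pics/c6.png

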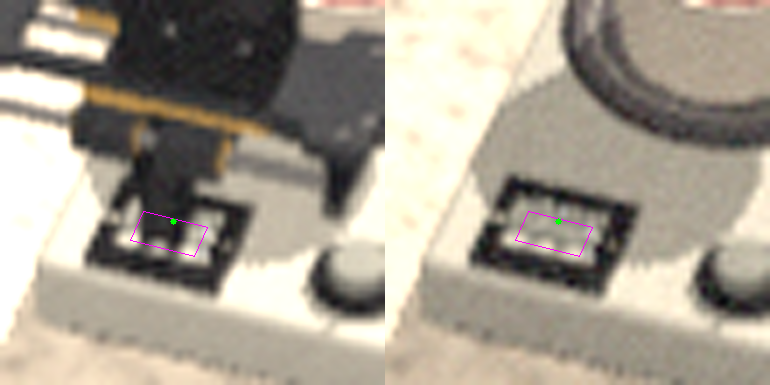

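The fingertip is over the wheel at about (160,240) in the crop, and the predicted footprint matches. I'll keep descending in small steps.

>>> move_arm(
  increments=[
    [0,0,0.002,0,0,0,0],
    [0,0,0.004,0,0,0,0],
    [0,0,0.004,0,0,0,0],
  ],
)

```text
time_s: 8.67
position: [0.4642, -0.1228, 0.034]
tcp_rot: [[-0.986, -0.167, 0.0], [-0.167, 0.986, -0.0], [-0.0, -0.0, -1.0]]
force: [0.4, 0.3, 1.6]
opening: 0.009
grasp_force: 0.5
```

>>> move_arm(
  increments=[
    [0,0,0.002,0,0,0,0],
    [0,0,0.004,0,0,0,0],
    [0,0,0.004,0,0,0,0],
  ],
)

```text
time_s: 8.92
position: [0.4642, -0.1228, 0.0329]
tcp_rot: [[-0.986, -0.167, 0.0], [-0.167, 0.986, -0.0], [-0.0, -0.0, -1.0]]
force: [-0.1, -0.6, 2.6]
opening: 0.005
grasp_force: 1.3
```

>>> move_arm(
  increments=[
    [0,0,0.003,0,0,0,0],
    [0,0,0.005,0,0,0,0],
    [0,0,0.005,0,0,0,0],
  ],
)

```text
time_s: 9.17
position: [0.4642, -0.1228, 0.0315]
tcp_rot: [[-0.986, -0.167, 0.0], [-0.167, 0.986, -0.0], [-0.0, -0.0, -1.0]]
force: [-0.0, 1.1, 5.4]
opening: 0.006
grasp_force: 2.3
```

Run:
```python
from h import *
f=[]
for i in range(4): viewer.capture('top'); s=bot.read_state(); f.append(s['force'])
print(s['position'],np.mean(f,0))
```

```text
[ 0.4642307  -0.1228234   0.03149192] [-0.28815877  0.26664164  4.4198782 ]
```

>>> move_arm(
  increments=[
    [0,0,0.001,0,0,0,0],
    [-0.003,0,0.001,0,0,0,0],
    [-0.006,0,0.001,0,0,0,0],
    [-0.01,0,0.001,0,0,0,0],
    [-0.013,0,0.001,0,0,0,0],
    [-0.017,0,0.001,0,0,0,0],
    [-0.02,0,0.001,0,0,0,0],
    [-0.02,0,0.001,0,0,0,0],
  ],
)

```text
time_s: 10.03
position: [0.4699, -0.1219, 0.0311]
tcp_rot: [[-0.986, -0.167, -0.0], [-0.167, 0.986, -0.0], [0.0, -0.0, -1.0]]
force: [-0.8, 0.5, 5.4]
opening: 0.004
grasp_force: 2.6
```

Run:
```python
from h import *
f=[]
for i in range(4): viewer.capture('top'); s=bot.read_state(); f.append(s['force'])
print(s['position'],np.mean(f,0))
```

```text
[ 0.46995295 -0.12183623  0.03109528] [-0.98724756  0.16515043  5.27143462]
```

>>> move_arm(
  increments=[
    [-0.003,0,0,0,0,0,0],
    [-0.006,0,0,0,0,0,0],
    [-0.01,0,0,0,0,0,0],
    [-0.013,0,0,0,0,0,0],
    [-0.017,0,0,0,0,0,0],
    [-0.021,0,0,0,0,0,0],
    [-0.021,0,0,0,0,0,0],
    [-0.021,0,0,0,0,0,0],
  ],
)

```text
time_s: 10.9
position: [0.4769, -0.1208, 0.0312]
tcp_rot: [[-0.986, -0.166, 0.001], [-0.166, 0.986, -0.0], [-0.001, -0.0, -1.0]]
force: [0.6, 0.8, 5.7]
opening: 0.004
grasp_force: 2.6
```

Run:
```python
from h import *
f=[]
for i in range(5): viewer.capture('top'); s=bot.read_state(); f.append(s['force'])
print(s['position'],np.mean(f,0))
```

```text
[ 0.47688346 -0.12077925  0.03121619] [0.83720501 1.08728546 5.0143141 ]
```

>>> move_arm(
  increments=[
    [0,0,-0.02,0,0,0,0],
    [0,0,-0.1,0,0,0,0],
    [0,0,-0.18,0,0,0,0],
    [0,0,-0.18,0,0,0,0],
    [0,0,-0.18,0,0,0,0],
  ],
)

```text
time_s: 11.57
position: [0.4768, -0.121, 0.0859]
tcp_rot: [[-0.986, -0.167, 0.002], [-0.167, 0.986, -0.001], [-0.002, -0.001, -1.0]]
force: [0.2, 0.3, -0.5]
opening: 0.006
grasp_force: 0.0
```

Run:
```python
from h import *
F=[cap('scene') for _ in range(4)]
s=bot.read_state();print(s['position'],s['force'])
im=np.mean([f['image'] for f in F],0)
f=lambda i:np.clip(cv2.resize(i[205:240,315:350].astype(np.float32),None,fx=11,fy=11,interpolation=cv2.INTER_CUBIC)*2,0,255).astype(np.uint8)
cv2.imwrite('pics/c7.png',np.hstack([f(im),f(cv2.imread('pics/scene0.png'))]))
```

```text
[ 0.47526873 -0.12029087  0.08403997] [ 0.34433511 -0.52769415 -0.1482173 ]
```

View pics/c7.png

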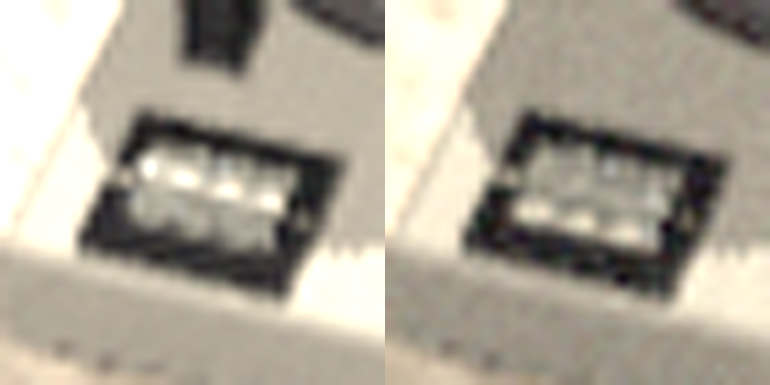

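The white rib now lines up with the bezel marks, on a line from (145,165) to (280,205) in the crop, so the wheel is at its middle click. Next is the button.

>>> move_arm(
  increments=[
    [0.019,-0.1,0,0,0,0,0],
    [0.019,-0.2,0,0,0,0,0],
    [0.019,-0.293,0,0,0,0,0],
    [0.019,-0.293,0.05,0,0,0,0],
    [0.019,-0.293,0.1,0,0,0,0],
    [0.019,-0.293,0.13,0,0,0,0],
    [0.019,-0.293,0.13,0,0,0,0],
    [0.019,-0.293,0.13,0,0,0,0],
  ],
)

```text
time_s: 12.43
position: [0.4844, -0.2075, 0.045]
tcp_rot: [[-0.986, -0.167, -0.002], [-0.167, 0.986, 0.002], [0.002, 0.002, -1.0]]
force: [0.5, 0.7, 0.0]
opening: 0.007
grasp_force: 0.0
```

Run:
```python
from h import *
f=[]
for i in range(4): viewer.capture('top'); s=bot.read_state(); f.append(s['force'])
print(s['position'],np.mean(f,0))
```

```text
[ 0.48572912 -0.20829813  0.04666649] [-0.14936493 -0.48352239 -0.03420364]
```

>>> move_arm(
  increments=[
    [0,0,0.01,0,0,0,0],
    [0,0,0.02,0,0,0,0],
    [0,0,0.025,0,0,0,0],
    [0,0,0.025,0,0,0,0],
    [0,0,0.025,0,0,0,0],
  ],
)

```text
time_s: 13.05
position: [0.4856, -0.2084, 0.0387]
tcp_rot: [[-0.986, -0.167, 0.001], [-0.167, 0.986, -0.0], [-0.001, -0.0, -1.0]]
force: [1.3, 0.3, 2.1]
opening: 0.007
grasp_force: 0.9
```

>>> move_arm(
  increments=[
    [0,0,0.004,0,0,0,0],
    [0,0,0.007,0,0,0,0],
    [0,0,0.007,0,0,0,0],
  ],
)

```text
time_s: 13.3
position: [0.4856, -0.2084, 0.0365]
tcp_rot: [[-0.986, -0.167, 0.001], [-0.167, 0.986, -0.0], [-0.001, -0.0, -1.0]]
force: [0.5, 0.7, 3.8]
opening: 0.008
grasp_force: 1.4
```

>>> move_arm(
  increments=[
    [0,0,0.002,0,0,0,0],
    [0,0,0.004,0,0,0,0],
    [0,0,0.004,0,0,0,0],
  ],
)

```text
time_s: 13.55
position: [0.4856, -0.2084, 0.0353]
tcp_rot: [[-0.986, -0.167, 0.001], [-0.167, 0.986, -0.0], [-0.001, -0.0, -1.0]]
force: [1.5, 1.2, 2.8]
opening: 0.005
grasp_force: 1.7
```

Travel is now about 5 mm. I'll press on to the stop.

>>> move_arm(
  increments=[
    [0,0,0.002,0,0,0,0],
    [0,0,0.004,0,0,0,0],
    [0,0,0.004,0,0,0,0],
    [0,0,0.004,0,0,0,0],
  ],
)

```text
time_s: 13.88
position: [0.4856, -0.2084, 0.0343]
tcp_rot: [[-0.986, -0.167, 0.001], [-0.167, 0.986, -0.0], [-0.001, -0.0, -1.0]]
force: [1.9, 0.7, 4.8]
opening: 0.006
grasp_force: 2.5
```

>>> move_arm(
  increments=[
    [0,0,0.001,0,0,0,0],
    [0,0,0.002,0,0,0,0],
    [0,0,0.002,0,0,0,0],
  ],
)

```text
time_s: 14.13
position: [0.4856, -0.2085, 0.0342]
tcp_rot: [[-0.986, -0.167, 0.001], [-0.167, 0.986, -0.0], [-0.001, -0.001, -1.0]]
force: [1.0, 1.9, 8.9]
opening: 0.003
grasp_force: 4.4
```

The button has reached its stop: z has stalled and the force has risen to 8.9 N. I'll lift clear.

>>> move_arm(
  increments=[
    [0,0,-0.01,0,0,0,0],
    [0,0,-0.03,0,0,0,0],
    [0,0,-0.1,0,0,0,0],
    [0,0,-0.25,0,0,0,0],
    [0,0,-0.25,0,0,0,0],
    [0,0,-0.25,0,0,0,0],
    [0,0,-0.25,0,0,0,0],
    [0,0,-0.25,0,0,0,0],
  ],
)

```text
time_s: 14.8
position: [0.4839, -0.2076, 0.1073]
tcp_rot: [[-0.986, -0.167, -0.003], [-0.167, 0.986, 0.002], [0.003, 0.002, -1.0]]
force: [0.1, -0.7, 0.5]
opening: 0.009
grasp_force: 0.0
```

Run:
```python
from h import *
s=bot.read_state();print(s['position'],s['force'],s['qvel'])
print(workorder.hand_in())
```

```text
[ 0.4838836  -0.20758264  0.10726149] [ 0.08676355 -0.68935691  0.45299113] [ 0.08738561  0.79704433  0.08750028  0.04790275 -0.02762411 -0.0284584 ]
the job is handed in; nothing more can be done
None
```

I rolled the pot warmer's thumbwheel one click to its middle setting (checked in the camera image), pressed its button to the stop and let it go, and handed the job in at about 15 s; no verdict came back, and I took no picture after the button press.

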